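# Find the loose bolt on a printer base and hold its cap open

### The job

First clear the two plastic offcuts off the printer's base plate into the grey scrap bin. Then tap the three bolt heads from above, one after another, until you find the loose one, which sinks and stays down while tight ones do not give, and lift its orange cap by the tab to more than half open (45 degrees or more). Finish while still holding that cap up; lift no cap whose bolt has not been found loose, so the other two stay shut, and do not disturb the jar, the spool or the screwdriver.

Things in the scene. Friction and masses are not known exactly. Their poses are not given: they have to be found in the camera images.
- base_plate: dark steel base plate of a printer, fixed to the bench, 210 x 310 mm, its upper face 16 mm above the bench; three black blocks in a row along its y axis carry the bolts and caps. Origin on the bench; x axis points from the cap tabs towards the cap hinges, the plate reaching from x = -130 to +80 mm and y = -155 to +155 mm about the origin; the blocks stand from x = -2 to +62 mm. The free strip in front of the caps (x = -130 to -35 mm) carries the two offcuts at the start
- bolt_a (a joint): how far bolt a (at the +y end of the row) has sunk, m: 0 at the start; a loose bolt slides 8 mm straight down under a push of about 2 N and stays down; a tight one does not give at 20 N. Exactly one of the three is loose, all look alike, and which one changes from start to start
- bolt_a_head (a point): centre of the top face of bolt a's steel head, 18 mm in diameter, standing 14 mm proud of its cap through a 31 mm hole (70 mm above the bench); moves down with the bolt
- cap_a (a joint): opening angle of the orange cap around bolt a, rad: 0 shut, 1.35 at its stop; a light spring and its weight (under 1.5 N upward at the tab lifts it) shut it again when let go
- cap_a_tab (a point): centre of the lifting tab of cap a: an upright orange disc, 26 mm in diameter and 12 mm thick, flat faces towards the base plate's +y and -y, 63 mm above the bench when shut, on a 14 mm wide tongue at the cap's robot-side edge; free space beside and 40 mm below it. Pinched on its flat faces it can pivot between the fingers while the cap swings up, so the hand need not tilt
- cap_a_hinge (a point): middle of cap a's hinge line, which runs along the base plate's y axis; the tab lies 82 mm from it towards the plate's -x and 13 mm higher when shut, and swings up and over towards +x
- bolt_b (a joint): how far bolt b (at the middle of the row) has sunk, m: 0 at the start; a loose bolt slides 8 mm straight down under a push of about 2 N and stays down; a tight one does not give at 20 N. Exactly one of the three is loose, all look alike, and which one changes from start to start
- bolt_b_head (a point): centre of the top face of bolt b's steel head, 18 mm in diameter, standing 14 mm proud of its cap through a 31 mm hole (70 mm above the bench); moves down with the bolt
- cap_b (a joint): opening angle of the orange cap around bolt b, rad: 0 shut, 1.35 at its stop; a light spring and its weight (under 1.5 N upward at the tab lifts it) shut it again when let go
- cap_b_tab (a point): centre of the lifting tab of cap b: an upright orange disc, 26 mm in diameter and 12 mm thick, flat faces towards the base plate's +y and -y, 63 mm above the bench when shut, on a 14 mm wide tongue at the cap's robot-side edge; free space beside and 40 mm below it. Pinched on its flat faces it can pivot between the fingers while the cap swings up, so the hand need not tilt
- cap_b_hinge (a point): middle of cap b's hinge line, which runs along the base plate's y axis; the tab lies 82 mm from it towards the plate's -x and 13 mm higher when shut, and swings up and over towards +x
- bolt_c (a joint): how far bolt c (at the -y end of the row) has sunk, m: 0 at the start; a loose bolt slides 8 mm straight down under a push of about 2 N and stays down; a tight one does not give at 20 N. Exactly one of the three is loose, all look alike, and which one changes from start to start
- bolt_c_head (a point): centre of the top face of bolt c's steel head, 18 mm in diameter, standing 14 mm proud of its cap through a 31 mm hole (70 mm above the bench); moves down with the bolt
- cap_c (a joint): opening angle of the orange cap around bolt c, rad: 0 shut, 1.35 at its stop; a light spring and its weight (under 1.5 N upward at the tab lifts it) shut it again when let go
- cap_c_tab (a point): centre of the lifting tab of cap c: an upright orange disc, 26 mm in diameter and 12 mm thick, flat faces towards the base plate's +y and -y, 63 mm above the bench when shut, on a 14 mm wide tongue at the cap's robot-side edge; free space beside and 40 mm below it. Pinched on its flat faces it can pivot between the fingers while the cap swings up, so the hand need not tilt
- cap_c_hinge (a point): middle of cap c's hinge line, which runs along the base plate's y axis; the tab lies 82 mm from it towards the plate's -x and 13 mm higher when shut, and swings up and over towards +x
- ribbed_offcut_center (a point): centre (half-way up) of a green ribbed plastic offcut, 36 (its x) x 26 (its y) x 34 mm high, lying loose on the base plate (centre 33 mm above the bench); weighs 20 to 45 g
- round_offcut_center (a point): centre (half-way up) of a round blue and yellow banded plastic offcut, 30 mm in diameter, 34 mm high, standing loose on the base plate (centre 33 mm above the bench); weighs 15 to 40 g
- scrap_bin: grey open scrap bin, fixed, 130 x 130 mm and 85 mm high, walls 4 mm; origin at the centre of its underside on the bench, sides along its x and y
- parts_tray: blue low tray with four compartments of nuts, fixed, 130 x 130 mm and 35 mm high; origin at the centre of its underside; not a scrap bin
- glue_jar: white jar with red lid, 52 mm in diameter, 75 mm high, loose bystander; origin at the centre of its underside
- small_spool: orange empty spool lying flat, 90 mm in diameter, 40 mm high, loose bystander; origin at the centre of its underside
- screwdriver: blue-handled screwdriver lying on the bench between the robot and the base plate, loose bystander, about 200 mm long and 30 mm thick, lying along its x axis, handle to -x

How it is judged:
By the outcome, as a careful person would: the job done as asked, in the order asked, and still so for the second after the job is handed in, while the arm keeps its last pose, push and grip.
It also fails if it takes over 72 s, if anything falls off the work surface, if the arm or the gripper's body presses on something with over 40 N, if the wrist force passes 120 N, or if a joint passes its speed limit or range.

### The arm

A 6-joint arm with a two-finger parallel gripper is mounted at the origin on the work surface. World frame = base frame: x ahead of the robot, y to its left, z up, the work surface at z = 0. Lengths are in m, angles in rad, forces in N, time in s.
With the tool pointing down it reaches from about 0.275 to 0.725 m from the base axis. Payload 15.9 kg.
Tool frame: the origin (TCP) lies midway between the tips of the shut fingers; the grasp point (between the pads) lies 19 mm behind it; z points along the fingers, y is the line along which they close (so a half turn about z gives the same grasp; the last joint's range is limited). The gripper opens to 85 mm and grips with 20 to 120 N. Pads are 22 mm wide; open, the fingers measure 114 mm over their backs; the gripper's body (76 mm by 85 mm) begins 54 mm behind the grasp point. The pads swing forward as they close: fully open they stand 13 mm farther back than shut.
Start: joints at [-1.156, 0.213, -0.034, 1.323, 0, 1.571], TCP at [0.201, -0.458, 0.231] pointing down, gripper open.
Joint ranges: [-2.98, 2.98], [-0.74, 1.72], [-1.14, 1.35], [-2.1, 2.04], [-1.57, 1.44], [-3.14, 3.14]. Speed limits (rad/s): [1.89, 1.89, 2.39, 2.57, 3.14, 3.14].

### API

Orientations are given as a unit quaternion [w, x, y, z].
In Python, from cell import manip gives the robot as it stands. Calls block until the motion is done:
- manip.goto(position, orientation): joint-space move of the TCP to a pose.
- manip.movel(position, orientation=None, v=0.15, stop_force=None): straight line of the TCP; orientation=None keeps the orientation; v is the mean speed in m/s. With stop_force (N) it stops when the force on the tool has changed by that much, and returns True; else False.
- manip.set_joints(angles): joint-space move.
- manip.ungrasp() and manip.grab(force=None): open the fingers fully, or close them until they stop; force is the grip in N (None keeps the last).
- manip.wait(seconds).
- manip.ik(position, orientation): joint angles nearest the present ones, or None.
- manip.read_camera(name): name is "scene" or "top" or "wrist"; returns a dict with "color" (400x640x3 uint8, blue, green, red), "range_z" (400x640 float32, m along the optical axis (not along the pixel's ray), 0 where there is no reading), "fx", "fy", "cx", "cy" (pixels), "xyz" and "orientation" of the camera in the world. Camera axes: x right, y down, z forward; pixel columns grow to the right and rows downward; lengths in m; the calibration is good to about 2 mm. A picture is of the moment at which its call begins.
A pose or a line that the arm cannot do raises manip.IKError and nothing moves.
- manip.job_done(): hands the job in; it is judged then, once.
Readings, each from a call of its own:
- manip.get_time(): time.
- manip.get_joint_positions(): joint angles.
- manip.get_dq(): joint speeds.
- manip.get_effort(): joint torques, N m.
- manip.get_position(): TCP position.
- manip.get_ee_rot(): TCP orientation.
- manip.get_wrist_force(): force on the tool from outside, world axes, zero at the start.
- manip.get_moment(): the same for the moment, N m.
- manip.get_width(): opening from 0.0 (shut) to 1.0 (fully open).
- manip.get_finger_force(): force on a finger pad.
Only numpy, scipy, OpenCV 4.12 (cv2) and the standard library are available. Lean on these libraries where they do the work, as an engineer would, in place of code of your own. Each camera call takes 0.05 s, during which the arm holds its last target. There are 200 camera calls.

## Working session

There is one attempt and no reset: what is moved stays moved. The work goes in short steps, each a Python script; the robot and the scene stay as the last script left them, time stands still between calls to the robot, and variables do not carry over. Pictures are saved under pics/ and viewed, at most 10 in all, crops included, and the job is handed in when it is done.

```bash
mkdir -p pics; ls
python3 - <<'E'
from cell import manip
import cv2,numpy as np
for n in ("top","scene"):
    c=manip.read_camera(n); cv2.imwrite(f"pics/{n}0.png",c["color"]); np.savez(f"{n}0.npz",**c)
    print(n,c["fx"],c["fy"],c["cx"],c["cy"],c["xyz"],c["orientation"])
print(manip.get_time(),manip.get_ee_rot())
E
```

```text
pics
top 449.54136321365297 449.54136321365297 317.79493565239693 199.1993096365184 [ 0.44363974 -0.01253425  1.21687934] [ 0.04100197 -0.6988577   0.71311382 -0.03722143]
scene 442.5847441041746 442.5847441041746 321.6818126950666 205.46791007129517 [1.20224897 0.03416855 0.70546172] [-0.26752805  0.63271955  0.67067972 -0.27979177]
0.1 [-4.89463250e-04  9.78570119e-01  2.05913261e-01 -1.08385245e-04]
```

View pics/top0.png

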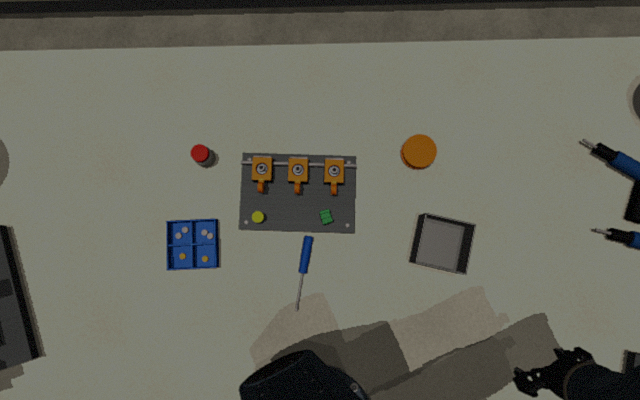

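View pics/scene0.png

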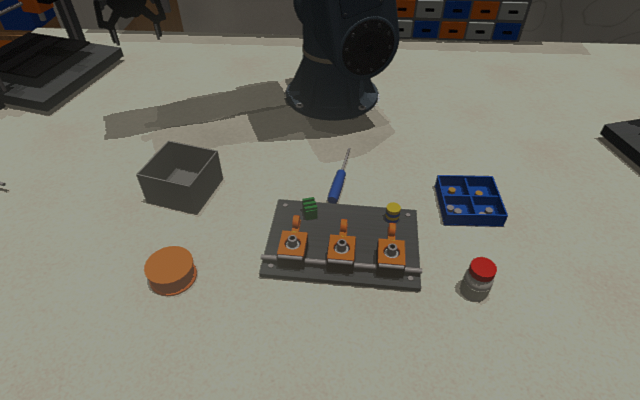

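The top view (image up = +x, left = +y) shows the bolts near (262,168), (298,169) and (334,170). The round offcut is at (258,217), the green one at (326,217), the bin at (442,244) and the screwdriver at (303,270). I'll localise these by colour, then move the wrist camera over the plate.

```bash
cat > h.py <<'E'
import cv2,numpy as np
from scipy.spatial.transform import Rotation as R
def rot(q): return R.from_quat([q[1],q[2],q[3],q[0]]).as_matrix()
def ray(c,u,v,z):
    d=rot(c["orientation"])@np.array([(u-c["cx"])/c["fx"],(v-c["cy"])/c["fy"],1]); p=np.array(c["xyz"])
    return p+d*(z-p[2])/d[2]
def down(yaw):  # tool down; tool y (closing line) at world angle yaw
    m=np.array([[np.sin(yaw),np.cos(yaw),0],[-np.cos(yaw),np.sin(yaw),0],[0,0,-1]]).T
    # columns: x,y,z of tool
    y=np.array([np.cos(yaw),np.sin(yaw),0]); z=np.array([0,0,-1.]); x=np.cross(y,z)
    q=R.from_matrix(np.stack([x,y,z],1)).as_quat(); return [q[3],q[0],q[1],q[2]]
def blobs(c,lo,hi,amin=20,roi=None):
    h=cv2.cvtColor(c["color"],cv2.COLOR_BGR2HSV); m=cv2.inRange(h,np.array(lo),np.array(hi))
    if roi: k=np.zeros_like(m); k[roi[1]:roi[3],roi[0]:roi[2]]=255; m&=k
    cs,_=cv2.findContours(m,cv2.RETR_EXTERNAL,cv2.CHAIN_APPROX_NONE)
    return sorted([k for k in cs if cv2.contourArea(k)>=amin],key=lambda k:k[:,0,0].mean())
E
sed -i '/m=np.array(\[\[np.sin(yaw)/d;/# columns/d' h.py
python3 - <<'E'
from h import *
c=dict(np.load("top0.npz"))
def show(n,lo,hi,z,roi,a=20):
    for k in blobs(c,lo,hi,a,roi):
        (u,v),s,t=cv2.minAreaRect(k); print(n,round(u,1),round(v,1),np.round(s,1),round(t,1),cv2.contourArea(k),ray(c,u,v,z).round(4))
show("orange",(5,120,80),(20,255,255),.056,(200,100,400,240))
show("yellow",(22,100,60),(38,255,255),.05,(200,180,400,240))
show("green",(45,80,40),(85,255,255),.05,(200,180,400,240))
show("spool",(5,120,80),(20,255,255),.04,(395,100,500,240))
show("screw",(100,120,40),(125,255,255),.02,(280,225,330,290))
for u,v in [(262,168.5),(298,169.5),(334,170.5)]: print("bolt",ray(c,u,v,.07).round(4))
for u,v in [(426,214),(475,224),(466,273),(411,263)]: print("bin",ray(c,u,v,.085).round(4))
for u,v in [(243,153),(356,156),(354,233),(239,230)]: print("plate",ray(c,u,v,.016).round(4))
print("screwtip",ray(c,297,310,.01))
E
```

```text
orange 261.0 174.0 [19.6 34.2] 3.0 460.5 [0.6421 0.1397 0.056 ]
orange 297.5 175.0 [34. 19.] 90.0 453.5 [0.6375 0.0442 0.056 ]
orange 333.5 176.5 [35. 19.] 90.0 442.5 [ 0.6315 -0.0498  0.056 ]
yellow 257.5 216.5 [11. 11.] 90.0 102.0 [0.5313 0.1502 0.05  ]
green 325.7 216.1 [13.9 10.8] 71.6 128.0 [ 0.5287 -0.0273  0.05  ]
spool 418.5 150.5 [33. 35.] 90.0 875.0 [ 0.6994 -0.2782  0.04  ]
screw 305.4 254.1 [ 8.4 37. ] 9.5 260.5 [0.4313 0.0282 0.02  ]
bolt [0.6541 0.1352 0.07  ]
bolt [0.6495 0.042  0.07  ]
bolt [ 0.6449 -0.051   0.07  ]
bin [ 0.5264 -0.2796  0.085 ]
bin [ 0.4987 -0.4014  0.085 ]
bin [ 0.3776 -0.372   0.085 ]
bin [ 0.4049 -0.2367  0.085 ]
plate [0.7078 0.1936 0.016 ]
plate [ 0.693  -0.1135  0.016 ]
plate [ 0.4846 -0.1021  0.016 ]
plate [0.4987 0.2046 0.016 ]
screwtip [0.28580547 0.05309022 0.01      ]
```

```bash
cat >> h.py <<'E'
from cell import manip
def best(p,yaw):
    o=[(abs(j[5]),down(y)) for y in (yaw,yaw+np.pi) if (j:=manip.ik(list(p),down(y))) is not None]
    return min(o,key=lambda t:t[0])[1]
E
python3 - <<'E'
from h import *
q=best([.53,.04,.36],np.pi/2-.049)
manip.goto([.53,.04,.36],q)
c=manip.read_camera("wrist"); cv2.imwrite("pics/w1.png",c["color"]); np.savez("w1.npz",**c)
print(manip.get_time(),c["xyz"],c["orientation"],manip.get_joint_positions(),q)
E
```

```text
2.3333 [0.45577671 0.04325476 0.50204243] [0.10372804 0.71716317 0.68199992 0.09896256] [ 7.39519764e-02  3.09718870e-01  4.19103537e-01  1.68039920e+00
 -1.36469604e-04  1.24680389e-01] [np.float64(0.0), np.float64(0.02449754905272688), np.float64(0.9996998900122023), np.float64(0.0)]
```

View pics/w1.png

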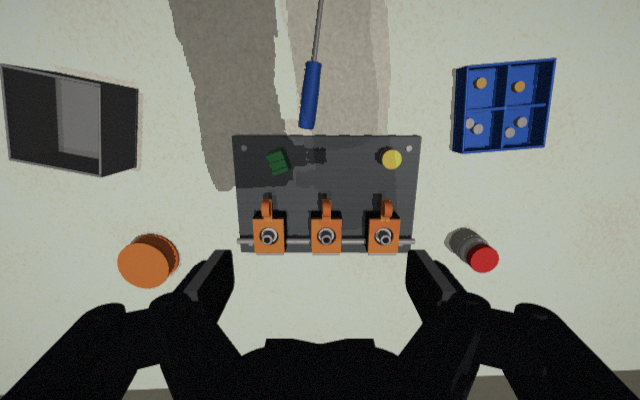

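The wrist view (image down = +x, right = +y) shows the green offcut at (277,161), the round one at (391,159), the bolts at (268,236), (326,236) and (384,235), and the tabs at about row 208. I'll refine the positions from this view and compare them with the top view.

Run:
```python
from h import *
W=dict(np.load("w1.npz")); T=dict(np.load("top0.npz"))
print(W["fx"])
for n,c,ro in (("W",W,(230,130,430,260)),("T",T,(200,140,400,240))):
    for k in blobs(c,(22,100,60),(38,255,255),20,ro):
        (u,v),s,t=cv2.minAreaRect(k); print(n,"yel",ray(c,u,v,.05).round(4),np.round(s,1))
    for k in blobs(c,(45,80,20),(85,255,255),20,ro):
        g=np.array([ray(c,u,v,.045)[:2] for u,v in k[:,0]])*1000
        (x,y),s,t=cv2.minAreaRect(g.astype(np.float32)); print(n,"green",round(x,1),round(y,1),np.round(s,1),round(t,1))
    # heads and tabs
    h=cv2.cvtColor(c["color"],cv2.COLOR_BGR2HSV); m=cv2.inRange(h,(5,120,60),(20,255,255))
    for k in blobs(c,(5,120,60),(20,255,255),150,ro):
        p=k[:,0].astype(float); w=np.array([ray(c,u,v,.056)[:2] for u,v in p])
        f=np.zeros_like(m); cv2.drawContours(f,[k],-1,255,-1); hole=f&~m
        cs,_=cv2.findContours(hole,cv2.RETR_EXTERNAL,cv2.CHAIN_APPROX_NONE); cs=max(cs,key=cv2.contourArea)
        (u,v),r=cv2.minEnclosingCircle(cs)
        lo=w[:,0].min(); tab=w[w[:,0]<lo+.015]
        print(n,"hole",round(u,1),round(v,1),round(r,1),ray(c,u,v,.056).round(4),"tab ymid",((tab[:,1].min()+tab[:,1].max())/2).round(4),"xmin@.056,.063",lo.round(4),"capymid",((w[:,1].min()+w[:,1].max())/2).round(4),"xmax",w[:,0].max().round(4))
x=cv2.resize(W["color"][125:260,225:425],None,fx=4,fy=4,interpolation=cv2.INTER_CUBIC); cv2.imwrite("pics/w1c.png",x)
```

```text
293.3610579733865
W yel [0.5284 0.1504 0.05  ] [19.1 19.1]
W green 525.1 -24.9 [37.3 31.9] 17.7
W hole 268.4 235.8 8.9 [ 0.6449 -0.05    0.056 ] tab ymid -0.0484 xmin@.056,.063 0.5816 capymid -0.0502 xmax 0.6754
W hole 325.6 235.6 8.8 [0.6493 0.044  0.056 ] tab ymid 0.047 xmin@.056,.063 0.5863 capymid 0.0442 xmax 0.6802
W hole 383.3 236.1 8.9 [0.655  0.1388 0.056 ] tab ymid 0.1433 xmin@.056,.063 0.5911 capymid 0.1387 xmax 0.685
T yel [0.5313 0.1502 0.05  ] [11. 11.]
T green 528.7 -27.1 [37.4 28.6] 20.5
T hole 261.5 168.0 5.6 [0.658  0.1383 0.056 ] tab ymid 0.1438 xmin@.056,.063 0.5946 capymid 0.1395 xmax 0.6878
T hole 297.7 169.1 5.6 [0.653  0.0433 0.056 ] tab ymid 0.0474 xmin@.056,.063 0.59 capymid 0.0439 xmax 0.6831
T hole 334.0 170.5 5.6 [ 0.6474 -0.0515  0.056 ] tab ymid -0.0476 xmin@.056,.063 0.5854 capymid -0.0515 xmax 0.6784
```

View pics/w1c.png

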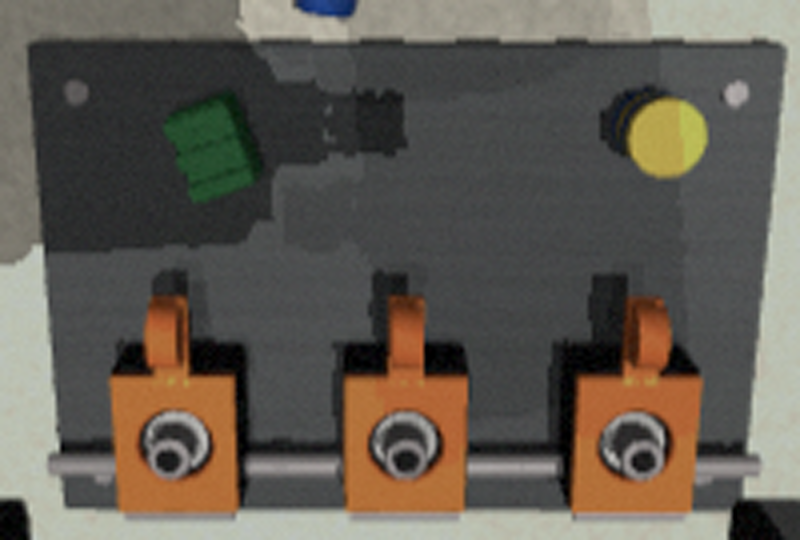

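The crop confirms the green ribbed block, with its long axis about 19° from world x. The discs stand in front of the caps with a tongue behind each one. Estimates from the two views agree within about 3 mm, so I'll clear the offcuts now, starting with the green one.

```bash
cat >> h.py <<'E'
BIN=np.array([.452,-.322])
def clear(p,yaw):
    q=best([*p,.13],yaw); manip.ungrasp()
    manip.goto([*p,.13],q); manip.movel([*p,.022],v=.15,stop_force=8)
    print("at",manip.get_position()); manip.grab(30); print("w",manip.get_width()*85,manip.get_finger_force())
    manip.movel([*p,.14],v=.2); print("lifted w",manip.get_width()*85)
    qb=best([*BIN,.14],-.19+np.pi/2)
    manip.goto([*BIN,.14],qb); manip.movel([*BIN,.097],v=.12); print("over bin",manip.get_width()*85)
    manip.ungrasp(); manip.movel([*BIN,.15],v=.2); print("t",manip.get_time())
E
python3 - <<'E'
from h import *
clear([.527,-.026],.33+np.pi/2)
E
```

```text
at [ 0.52784772 -0.02594036  0.02300955]
w 25.09911142551674 30.17551951110363
lifted w 25.14290190927107
over bin 25.266882871248463
t 8.3917
```

Run:
```python
from h import *
clear([.530,.150],np.pi/2-.05)
p=[.53,.05,.30]; manip.goto(p,best(p,np.pi/2-.05)); manip.grab(30)
a=manip.read_camera("top")["color"]; c=manip.read_camera("wrist"); np.savez("w2.npz",**c)
s=manip.read_camera("scene")["color"]
cv2.imwrite("pics/v2.png",np.hstack([cv2.resize(c["color"],(480,300)),cv2.resize(s[120:300,100:420],(320,300))]))
print(manip.get_time(),manip.get_wrist_force())
```

```text
at [0.53057452 0.14995606 0.02279347]
w 28.954845187146567 29.324996173381805
lifted w 28.891046563293198
over bin 29.176991020476144
t 15.775
18.2 [-0.23871194 -0.51854029  0.09525727]
```

View pics/v2.png

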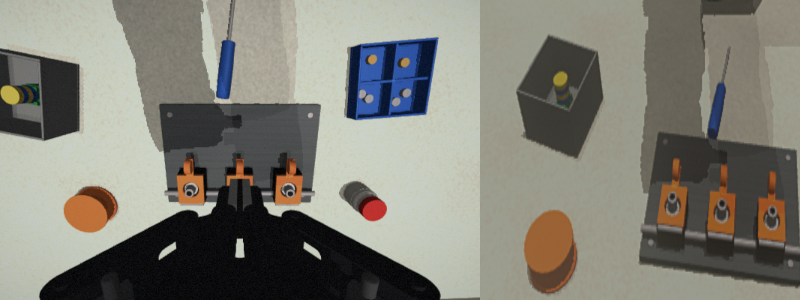

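Both offcuts are in the bin: the round one shows at (10,95) in the wrist half and (561,80) in the scene half, with green beneath it. Next I'll tap the bolts.

Run:
```python
from h import *
for n,p in (("b",(.651,.0437)),("a",(.6565,.1386)),("c",(.646,-.0508))):
    q=best([*p,.10],np.pi/2-.05); manip.goto([*p,.10],q)
    z=[]
    for i in range(2):
        manip.movel([*p,.082],v=.1)
        hit=manip.movel([*p,.056],v=.03,stop_force=6)
        z.append(manip.get_position()[2]); print(n,hit,z[-1],manip.get_wrist_force().round(1),manip.get_time())
        manip.movel([*p,.088],v=.1)
        if z[0]>.067: break
    manip.movel([*p,.10],v=.1)
    if z[-1]<.066: print("LOOSE",n); break
```

```text
b True 0.061136448855321844 [-3.2 -0.  11.6] 20.1417
b True 0.061101912017759025 [-3.4 -0.3 12.2] 21.4833
LOOSE b
```

Bolt b stopped at z = 61 mm on both taps, against 70 mm expected for a tight bolt. I'll confirm with a picture from beside it before lifting any cap.

Run:
```python
from h import *
manip.ungrasp()
p=[.55,.046,.20]; manip.goto(p,best(p,np.pi/2-.05))
c=manip.read_camera("wrist"); np.savez("w3.npz",**c)
s=manip.read_camera("scene"); np.savez("s3.npz",**s)
s0=dict(np.load("scene0.npz"))
a=[cv2.resize(x["color"][200:280,260:425],(400,194),interpolation=cv2.INTER_CUBIC) for x in (s0,s)]
cv2.imwrite("pics/v3.png",np.vstack([np.hstack(a),cv2.resize(c["color"][100:300,120:520],(800,400))]))
print(manip.get_time(),c["xyz"])
```

```text
23.6833 [0.47590204 0.04992285 0.34223042]
```

View pics/v3.png

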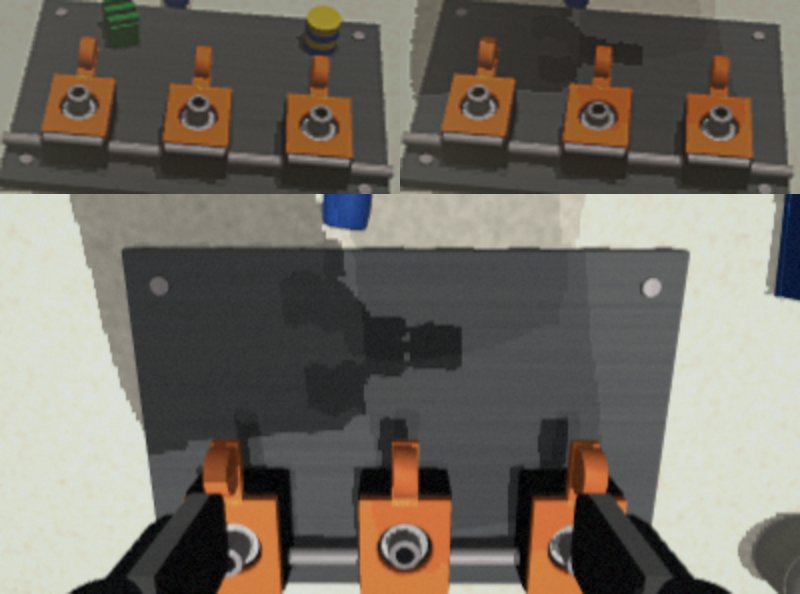

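Confirmed: in the "after" scene crop (top right), bolt b's head at (598,110) sits clearly lower than a and c, and all caps are shut. I'll refine tab b's position from this near view, then pinch and swing it up.

Run:
```python
from h import *
c=dict(np.load("w3.npz"))
k=max(blobs(c,(5,120,60),(20,255,255),150,(290,200,350,300)),key=cv2.contourArea)
p=k[:,0]; v0=p[:,1].min(); top=p[p[:,1]<v0+12]
u=(top[:,0].min()+top[:,0].max())/2
tab=ray(c,u,v0,.068); print(u,v0,"front edge",tab.round(4),top[:,0].min(),top[:,0].max())
x,y=.600,.0464
y=(y+ray(c,u,v0+6,.07)[1])/2; print("y",y)
yaw=-.05; ex=np.array([np.cos(yaw),np.sin(yaw)])
t0=np.array([x,y]); q=best([x,y,.12],np.pi/2+yaw)
g=t0-.003*ex
manip.goto([*g,.12],q); f0=manip.get_wrist_force()
print("hit",manip.movel([*g,.048],v=.1,stop_force=6))
manip.grab(30); print("w",manip.get_width()*85,manip.get_finger_force(),(manip.get_wrist_force()-f0).round(1))
r=np.hypot(82,13)/1000; a0=np.arctan2(13,82); p0=np.array(manip.get_position())
for th in np.arange(.1,.51,.1):
    d=r*(np.cos(a0)-np.cos(a0+th)); h=r*(np.sin(a0+th)-np.sin(a0))
    manip.movel([*(p0[:2]+d*ex),p0[2]+h],v=.06)
    print(round(th,1),(manip.get_wrist_force()-f0).round(1),round(manip.get_width()*85,2))
np.save("p0.npy",p0); np.save("f0.npy",f0); 
s=manip.read_camera("scene")["color"]; cv2.imwrite("pics/v4.png",cv2.resize(s[120:300,220:480],(780,540)))
print(manip.get_time())
```

```text
322.5 223 front edge [0.5815 0.048  0.068 ] 316 329
y 0.04705869026029372
hit False
w 12.522143624503123 31.91072255373001 [-0.2 -3.8 -0.1]
0.1 [-2.2 -2.2 -3.9] 12.55
0.2 [-4.3 -2.3 -3.8] 12.75
0.3 [-3.8 -2.8 -2.6] 12.71
0.4 [-5.1 -3.  -2.4] 12.68
0.5 [-3.9 -3.9 -2.4] 12.15
27.1667
```

View pics/v4.png

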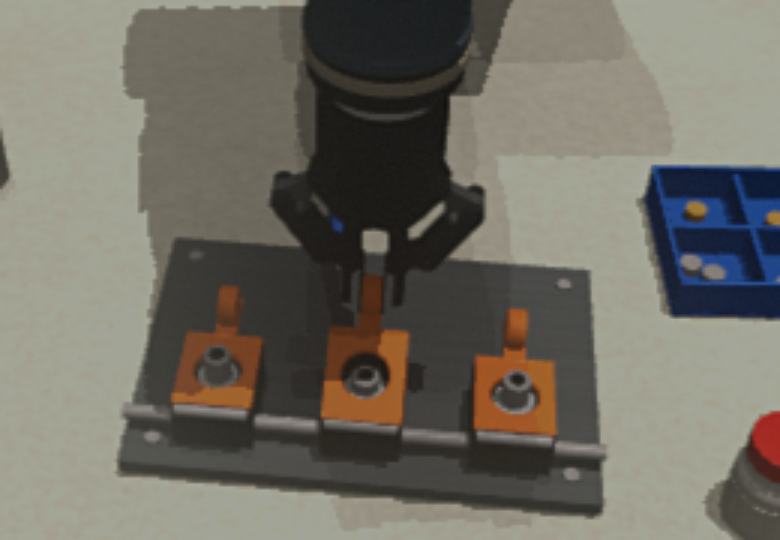

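Cap b is lifting in the grip, with its edge at (365,335) raised and the forces low. The others are shut. I'll continue along the arc.

Run:
```python
from h import *
p0=np.load("p0.npy"); f0=np.load("f0.npy"); yaw=-.05; ex=np.array([np.cos(yaw),np.sin(yaw)])
r=np.hypot(82,13)/1000; a0=np.arctan2(13,82)
for th in np.arange(.6,1.11,.1):
    d=r*(np.cos(a0)-np.cos(a0+th)); h=r*(np.sin(a0+th)-np.sin(a0))
    manip.movel([*(p0[:2]+d*ex),p0[2]+h],v=.06)
    f=(manip.get_wrist_force()-f0); print(round(th,1),f.round(1),round(manip.get_width()*85,2))
    if np.linalg.norm(f)>25: break
manip.wait(.5)
s=manip.read_camera("scene")["color"]; t=manip.read_camera("top")["color"]
cv2.imwrite("pics/v5.png",np.hstack([cv2.resize(s[120:300,220:480],(520,360)),cv2.resize(t[100:280,180:320],(280,360))]))
np.savez("s5.npz",s=s,t=t); print(manip.get_time(),manip.get_position(),manip.get_finger_force())
```

```text
0.6 [-5.3 -4.  -1.8] 12.86
0.7 [-4.4 -2.9 -1.4] 12.31
0.8 [-4.6 -3.   0. ] 12.88
0.9 [-5.  -3.9  1.7] 12.39
1.0 [-8.6 -3.8  5.4] 12.26
1.1 [-5.1 -3.5  4.2] 12.03
29.5167 [0.65389953 0.04384805 0.11527627] 29.187563359737396
```

View pics/v5.png

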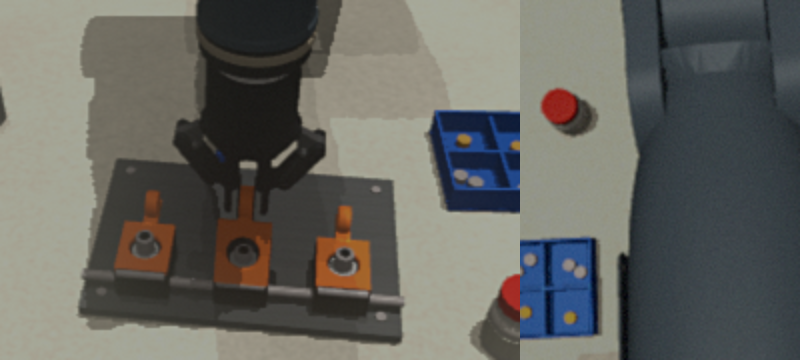

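The picture shows cap b standing up in the grip, with its top edge near (245,220) and the tab between the fingers at (246,195). Caps a and c are shut. I'll check the angle by projecting the expected points for several openings.

Run:
```python
from h import *
c=dict(np.load("scene0.npz")); ex=np.array([np.cos(-.05),np.sin(-.05),0])
p0=np.load("p0.npy"); tab0=np.array([p0[0]+.003,p0[1],.063]); H=tab0+.082*ex; H[2]=.050
def pr(X):
    k=rot(c["orientation"]).T@(X-np.array(c["xyz"])); return (np.array([k[0]/k[2]*c["fx"]+c["cx"]-220,k[1]/k[2]*c["fy"]+c["cy"]-120])*2).round(0)
for th in (0,.6,.8,1.0,1.1):
    f=lambda l,h:pr(H-ex*(l*np.cos(th)-h*np.sin(th))+np.array([0,0,l*np.sin(th)+h*np.cos(th)]))
    print(th,"disc",f(.082,.013),"disc far edge",f(.095,.013),"cap edge",f(.064,.006),"hole centre",f(.032,.006))
s=np.load("s5.npz")["s"]; m=blobs({"color":s},(5,120,40),(20,255,255),30,(320,180,360,270))
for k in m: print(((np.array(cv2.boundingRect(k))-[220,120,0,0])*2))
cv2.imwrite("pics/v6.png",cv2.resize(s[195:280,310:375],None,fx=7,fy=7,interpolation=cv2.INTER_CUBIC))
```

```text
0 disc [247. 209.] disc far edge [248. 200.] cap edge [245. 228.] hole centre [243. 252.]
0.6 disc [247. 194.] disc far edge [248. 181.] cap edge [246. 214.] hole centre [243. 248.]
0.8 disc [247. 196.] disc far edge [248. 182.] cap edge [245. 215.] hole centre [243. 249.]
1.0 disc [246. 201.] disc far edge [247. 187.] cap edge [245. 218.] hole centre [242. 252.]
1.1 disc [246. 205.] disc far edge [246. 191.] cap edge [245. 221.] hole centre [242. 253.]
[214 186  58 100]
```

View pics/v6.png

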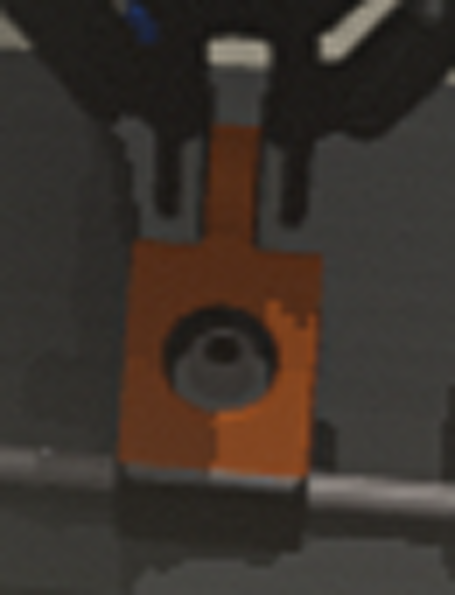

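Depth will settle the angle, because image rows alone allow both a small and a large opening.

Run:
```python
from h import *
c=manip.read_camera("scene"); D=c["range_z"]; P=[]
h=cv2.cvtColor(c["color"],cv2.COLOR_BGR2HSV); m=cv2.inRange(h,(5,120,40),(20,255,255))
for v in range(232,262):
    for u in range(328,356):
        if m[v,u] and D[v,u]>0: P.append(rot(c["orientation"])@(D[v,u]*np.array([(u-c["cx"])/c["fx"],(v-c["cy"])/c["fy"],1]))+c["xyz"])
P=np.array(P); n=np.linalg.svd(P-P.mean(0),full_matrices=False)[2][2]; n*=np.sign(n[2])
print(len(P),P.min(0),P.max(0),"tilt deg",np.degrees(np.arccos(n[2])),n, manip.get_width()*85, manip.get_time())
```

```text
624 [0.60632899 0.01824321 0.01508516] [0.6884288  0.07232874 0.10662747] tilt deg 63.82546002861877 [0.89248112 0.09435031 0.4411071 ] 11.716512874766877 29.5667
```

Run:
```python
from h import *
for i in range(3): manip.wait(.5); print(manip.get_width()*85,manip.get_finger_force(),manip.get_wrist_force().round(1))
if manip.get_width()*85>10.5: print(manip.job_done())
```

```text
11.963801026968808 29.18939620256424 [-4.9 -4.7  4.9]
12.149161254860697 29.190528094768524 [-4.8 -4.4  5.5]
12.2019589977666 29.191701114177704 [-4.6 -4.9  5. ]
the job is handed in; nothing more can be done
None
```

I've handed the job in: both offcuts are in the grey scrap bin, bolt b was the loose one, and its cap is held up at about 64° with caps a and c still shut; I saw no sign of the jar, spool or screwdriver being disturbed.

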